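Latch the door of the pastry carrier

ROBOT

A 7-joint arm with a two-finger parallel gripper is mounted at the origin on the work surface. World frame = base frame: x ahead of the robot, y to its left, z up, the work surface at z = 0. Lengths are in m, angles in rad, forces in N, time in s.
With the tool pointing down it reaches from about 0.4 to 0.925 m from the base axis. Payload 4.1 kg.
Tool frame: the origin (TCP) lies midway between the tips of the shut fingers; the grasp point (between the pads) lies 19 mm behind it; z points along the fingers, y is the direction in which the jaws open and shut (so a half turn about z gives the same grasp; the last joint's range is limited). The gripper opens to 85 mm and grips with 20 to 120 N. Pads are 22 mm wide; open, the fingers measure 114 mm over their backs; the gripper's body (76 mm by 85 mm) begins 54 mm behind the grasp point. The pads swing forward as they close: fully open they stand 13 mm farther back than shut.
Start: joints at [1.22, 0.398, 0.045, 1.537, -0.019, 1.207, -0.051], TCP at [0.162, -0.63, 0.231] pointing down, gripper open.
Joint ranges: [-2.82, 2.82], [-0.49, 2.23], [-1.37, 1.46], [0, 2.46], [-1.36, 4.5], [0.23, 2], [-2.94, 2.94]. Speed limits (rad/s): [2.57, 2.57, 3.14, 3.14, 3.14, 3.14, 3.14].

INTERFACE

Orientations are given as a unit quaternion [w, x, y, z].
In Python, from cell import state, imaging, ticket gives the robot as it stands.
- The arm moves only by the tool send_rows, never from a script. Its arguments are lists of equal length, an entry for each row: "hand": the finger opening in m, from 0 to 0.0854; "travel": the shift along the tool's x, y, z in m, a list of three; "twist": the turn about the tool's z in rad. In form: {"hand": [hand, ...], "travel": [[x, y, z], ...], "twist": [twist, ...]}. A call has exactly 10 rows; each row shifts and turns the pose as measured when the row begins, along the tool's axes as they then stand; what a row does not reach is not made up. A row lasts 1/10 s, in which the tool goes at most 50 mm and 8.59 degrees, less where a joint would pass 70% of its speed; a pose out of reach is approached as far as the arm can. A call is refused whole if a number of a shift passes 0.05 or a number of a turn 0.15, either way. A call with a gripper value outside its range is refused whole. The fingers move at their own pace and stop on an object; "newtons" is the grip in N (left out, the last holds). Time passes only in rows, so rows that do not move let the fingers close, or fill a call up. It gives the time, the measured TCP pose, the force and the opening at its end, in the units of the state.
- state(): the state, without advancing time (a new reading comes with each control period).
- imaging.get_image(name): name is "scene" or "side" or "wrist"; returns a dict with "img" (400x640x3 uint8, blue, green, red), "K" (3x3 intrinsics, pixels), "k1" (the pictures are not rectified: a ray, as slopes to the right and down, at radius r is drawn at 1 + k1 r^2 times it, then the intrinsics apply), "world_from_camera" (4x4, takes a point from camera to world coordinates). Camera axes: x right, y down, z forward; pixel columns grow to the right and rows downward; lengths in m; the calibration is good to about 2 mm. A picture is of the moment at which its call begins. There is no depth.
- ticket.hand_in(): hands the job in, once; it reports no verdict.
The state is a dict: "t": time; "joints": joint angles; "dq": joint speeds; "tau": joint torques, N m; "position": TCP position; "eef_rot": TCP orientation; "wrist_force": force on the tool from outside, world axes, zero at the start; "wrist_torque": the same for the moment, N m; "gripper_width": finger opening in m.
Only numpy, scipy, OpenCV 4.12 (cv2) and the standard library are available. Lean on these libraries where they do the work, as an engineer would, in place of code of your own. Each camera call takes 0.05 s, during which the arm holds its last target. There are 200 camera calls.

TASK

Close up the pastry carrier for delivery. Hook the steel loop of the latch over the keeper on the loose door panel and, before letting go of its tab, draw it back snug so that the door just starts to come in, by 1 to 2 mm (a pull of 5 to 10 N on the keeper) and no further; then press the lever down flat, past centre, so that it stays down by itself and holds the door in. Never push on the lever with more than 40 N, and leave the sugar cup, the jar and the loaf tin standing where they are.

Things in the scene. Friction and masses are not known exactly. Their poses are not given: they have to be found in the camera images.
- carrier: Grey plastic pastry carrier, fixed on the counter, its top 170 mm up. Origin on the counter below the latch pivot; y runs along the latch, from the lever (-y) to the door (+y end); z up. Body y = -193 to +62 mm, x = +-125 mm. Beyond it a door panel 250 mm wide, 30 mm thick, top 160 mm up, outer face at about y = 113 mm while unlatched; it slides along y against a gasket (5 N/mm).
- keeper_place (a point): Rough place of the steel keeper in the middle of the door's top edge: where the +y face of its upright stem meets its foot, carrier y = 87, z = 175 mm. Drawing-board value, not measured: in each start the real stem face lies up to 6 mm nearer or farther in y. Seen from the side an upside-down L, 18 mm wide in x: stem 6 mm thick, foot reaching 28 mm beyond the stem face.
- pivot (a point): Fixed hinge axis of the lever (along carrier x), carrier x = y = 0, z = 190 mm; cheeks 32 mm wide, 36 mm long, top at z = 196 mm. Keeper's lip, continued: at the stem's top, z = 186.5 to 191.5 mm, it overhangs the stem's face by 7 mm towards +y. The crossbar belongs under the lip against the stem, its axis then at z = 178 to 184 mm.
- lever (a joint): Lever angle, rad: 0 = flat on its stop, pointing to carrier -y; 1.57 upright; more = leaning to the keeper; stop at 2.35. Friction 0.06 N m holds it where left. With the loop hooked and taut it stands at about 1.1 to 1.8; pressing its end on from there takes up to about 15 N, falling to nothing at centre (about 0.25); below that it snaps down and holds.
- lever_plate: The lever's steel strip, 18 mm wide, 4 mm thick, 84 mm long from the pivot, with a 30 x 22 mm end. Origin: middle of that end on its outer face (upper when flat, facing the keeper when upright), 73 mm along from the pivot and 6 mm off the line through it: where to press. Its z is the face's outward normal, its y points back to the pivot.
- loop (a joint): Loop angle relative to the lever, rad; loop elevation above level (pointing to carrier +y) = this - lever angle. Friction 0.02 N m holds it where left. Its pin sits in the lever: at lever angle a, carrier y = -20 cos(a-0.2), z = 190 + 20 sin(a-0.2) mm. Only with the lever leaning over far (2.1 and more; pulling the tab outward, about 4 N, brings it) does the crossbar reach over the lip.
- crossbar (a point): Middle of the loop's steel crossbar, a 6 mm rod along carrier x, 99.7 mm from the loop's pin. The loop's two side rods lie at x = +-21 mm, either side of keeper and lever. Frame of the loop: y outward along it.
- door (a joint): How far the door panel stands off, m: 0.010 unlatched (gasket relaxed, nothing pulling), -0.006 to 0.006 when the latch holds it in. It springs out again (5 N/mm) if not held.
- sugar_cup: White ceramic cup, 56 mm across, 50 mm high, standing on the carrier's top behind the lever (carrier x about 50, y about -155 mm). Origin at the middle of its foot.
- jar: Glass jar with wooden lid, 80 mm across, 130 mm high, on the counter beyond the carrier's -y end. Origin at the middle of its foot.
- loaf_tin: Aluminium tin with a loaf, 110 x 100 mm, about 85 mm high, on the counter beyond the door. Origin at the middle of its underside.
- tab: Middle of the black grip tab at the loop's free end, 22 mm wide (carrier x), 8 mm thick, 30 mm long; its origin, here, is 20 mm beyond the crossbar (119.7 mm from the pin). Frame of the loop: y outward along it, x along carrier x. Pinched across its 22 mm it can pivot between the fingers; 26 mm or more is free beside it.

How it is judged:
On the way:
1. the loop, held by its tab, is under the keeper's lip and drawn back snug, so that the door comes in by at least 0.8 mm (z of crossbar in the frame of carrier below 0.186 m and value of joint door below 0.0092 m and contact force between the fingers and tab above 0.5 N), for 0.2 s.
At the end, for the whole second after the job is handed in: The lever is flat (within 0.08 rad of its stop) and stays so, the crossbar is under the keeper's lip, and the door is held in to 7.5 mm or less on its scale (unlatched 10 mm) (value of joint lever below 0.08 rad and value of joint door below 0.0075 m and z of crossbar in the frame of carrier below 0.186 m and y of crossbar in the frame of carrier above 0.075 m and velocity of joint lever below 0.05 rad/s); the robot touches nothing.
It fails at once if the lever is pushed with more than 40 N (contact force between the fingers and lever_plate above 40 N).
It fails at once if the sugar cup, jar or loaf tin is shifted more than 20 mm or tipped (distance of any of sugar_cup, jar, loaf_tin from where it was at the start of the episode above 0.02 m or angle between any of sugar_cup, jar, loaf_tin's own z axis and vertical above 0.3 rad).
It fails at once if the door is dragged in by more than 2.2 mm (11 N) while the fingers are on the tab (value of joint door below 0.0078 m and contact force between the fingers and tab above 0.5 N).
It also fails if it takes over 72 s, if anything falls off the work surface, if the arm or the gripper's body presses on something with over 40 N, if the wrist force passes 120 N, or if a joint passes its speed limit or range.

## Working session

There is one attempt and no reset: what is moved stays moved. The work goes in short steps, Python scripts to look and compute and a tool call to move; the robot and the scene stay as the last step left them, time stands still between calls to the robot, and variables do not carry over. Pictures are saved under pics/ and viewed, about 8 in all and at most 12, crops included, and the job is handed in when it is done.

Besides the shell and the picture viewer there is one more tool, called after "Emit:" by a JSON object that holds its "api" and its "payload". send_rows: Moves the arm, as the interface text tells. Its arguments: {"type":"object","properties":{"hand":{"type":"array"},"travel":{"type":"array"},"twist":{"type":"array"},"newtons":{"type":"number"}},"required":["hand","travel","twist"]}

```bash
ls; mkdir -p pics; python3 - <<'E'
from cell import state, imaging
import cv2,numpy as np
s=state(); print({k:np.round(v,3).tolist() for k,v in s.items()})
for n in ("scene","side"):
    d=imaging.get_image(n); cv2.imwrite(f"pics/{n}0.png",d["img"]); np.savez(f"{n}0.npz",**d)
    print(n,d["K"].tolist(),d["k1"],np.round(d["world_from_camera"],4).tolist())
E
```

```text
pics
{'t': 0.0, 'joints': [1.22, 0.399, 0.045, 1.538, -0.019, 1.207, -0.051], 'dq': [-0.001, -0.002, 0.001, -0.001, 0.002, 0.0, 0.0], 'tau': [-0.001, -47.512, 1.365, -25.422, 0.012, 0.01, -0.0], 'position': [0.162, -0.629, 0.23], 'eef_rot': [-0.001, 0.992, 0.126, -0.0], 'wrist_force': [-0.788, 0.211, 0.133], 'wrist_torque': [0.024, -0.021, -0.003], 'gripper_width': 0.085}
scene [[368.4946094884616, 0.0, 321.65168205386703], [0.0, 368.4946094884616, 200.21458084557017], [0.0, 0.0, 1.0]] -0.006153178895398194 [[-0.7913, -0.571, 0.2186, 0.3835], [-0.6114, 0.7441, -0.2694, 0.1703], [-0.0089, -0.3468, -0.9379, 0.8951], [0.0, 0.0, 0.0, 1.0]]
side [[394.2871173086666, 0.0, 316.3986398468079], [0.0, 394.2871173086666, 200.6483493220429], [0.0, 0.0, 1.0]] -0.08129638731018411 [[-0.992, -0.1192, 0.0415, 0.5289], [-0.126, 0.9145, -0.3844, 0.3062], [0.0079, -0.3866, -0.9222, 1.0246], [0.0, 0.0, 0.0, 1.0]]
```

View pics/scene0.png

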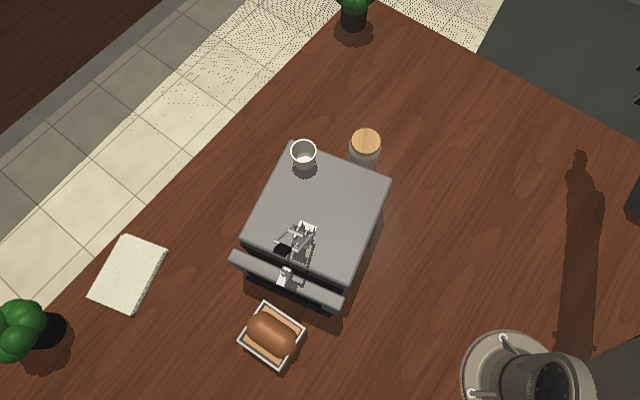

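View pics/side0.png

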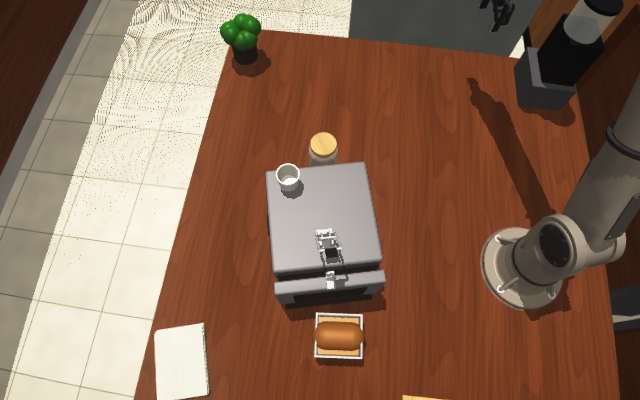

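The scene view shows the carrier with the latch near (295,245) and the keeper near (287,275). In the side view the latch is near (328,245) and the keeper near (331,280). The cup, jar and loaf tin are all clear. Next I'll zoom in to get the corners.

```bash
python3 - <<'E'
import cv2,numpy as np
a=cv2.imread("pics/scene0.png")[135:315,225:395]; b=cv2.imread("pics/side0.png")[155:310,260:392]
cv2.imwrite("pics/a1.png",cv2.resize(a,(680,720),interpolation=cv2.INTER_CUBIC)[120:720])
cv2.imwrite("pics/b1.png",cv2.resize(b,None,fx=3.87,fy=3.87,interpolation=cv2.INTER_CUBIC))
a=cv2.imread("pics/scene0.png")[215:295,265:325]; b=cv2.imread("pics/side0.png")[220:300,300:360]
cv2.imwrite("pics/c1.png",np.hstack([cv2.resize(i,None,fx=6.6,fy=6.6,interpolation=cv2.INTER_CUBIC) for i in (a,b)]))
E
```

```text
(no output)
```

View pics/b1.png

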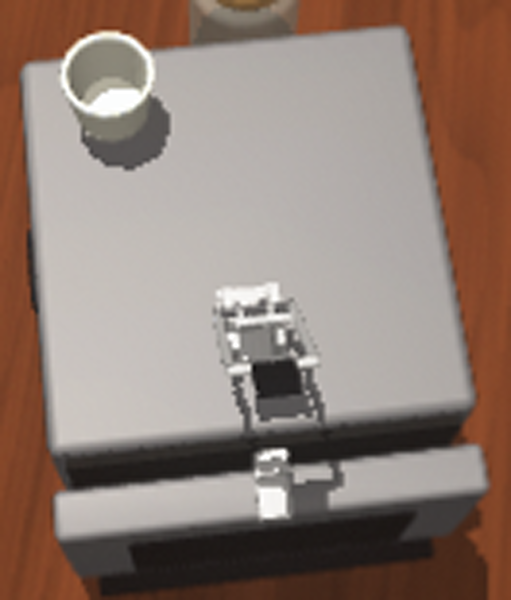

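View pics/c1.png

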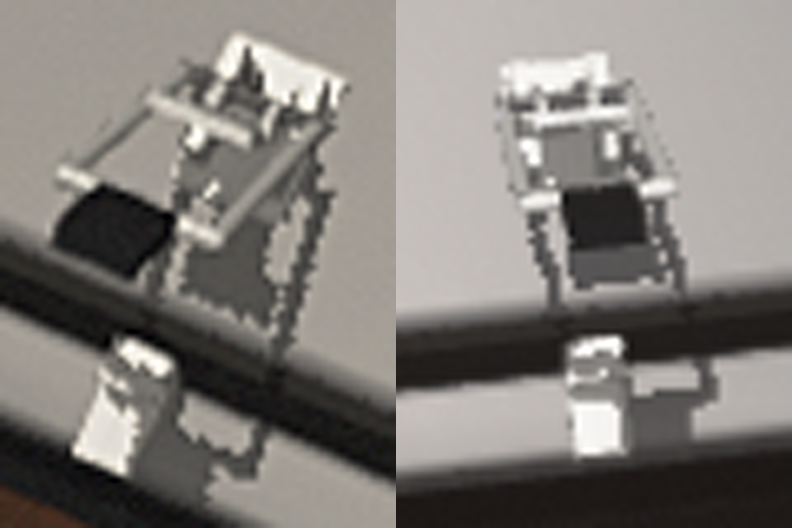

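View pics/a1.png

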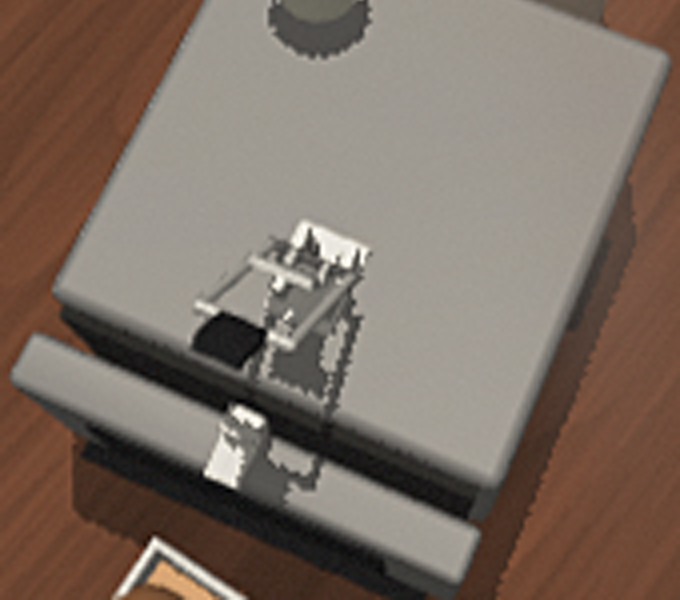

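Side crop: the carrier's top corners are at (22,65), (404,28), (470,405) and (52,447). The crossbar ends are at (530,203) and (668,186), and the keeper foot ends at v≈457. In the scene crop the crossbar ends are at (70,178) and (215,238), and the tab is at about (115,228).

```bash
cat > h.py <<'E'
import numpy as np, cv2
from scipy.optimize import least_squares
def proj(d,P):
    T=np.linalg.inv(d["world_from_camera"]); 
    q,_=cv2.projectPoints(np.atleast_2d(P).astype(float),cv2.Rodrigues(T[:3,:3])[0],T[:3,3],np.array(d["K"]),np.array([float(d["k1"]),0,0,0]))
    return q[:,0]
def carr(p,P):
    P=np.atleast_2d(P).astype(float); c,s=np.cos(p[2]),np.sin(p[2])
    return np.c_[c*P[:,0]-s*P[:,1]+p[0], s*P[:,0]+c*P[:,1]+p[1], P[:,2]]
def uncrop(q,s,o): return (np.array(q,float)+.5)/s-.5+np.array(o)
def tri(ds,pxs):
    return least_squares(lambda X:np.concatenate([(proj(d,X)[0]-q) for d,q in zip(ds,pxs)]),[.2,-.5,.2])
E
cat > m.py <<'E'
from h import *
S=dict(np.load("scene0.npz")); D=dict(np.load("side0.npz"))
top=lambda x,y,z:[x/1e3,y/1e3,z/1e3]
sc=[(uncrop((58,292),4,(225,165)),top(125,62,170)),(uncrop((490,487),4,(225,165)),top(-125,62,170)),(uncrop((668,58),4,(225,165)),top(-125,-193,170)),((290,141),top(125,-193,170)),
 (uncrop((35,333),4,(225,165)),top(125,83,160)),(uncrop((480,537),4,(225,165)),top(-125,83,160)),(uncrop((12,380),4,(225,165)),top(125,113,160)),(uncrop((463,585),4,(225,165)),top(-125,113,160))]
b=lambda u,v:uncrop((u,v),3.87,(260,155))
sd=[(b(22,65),top(125,-193,170)),(b(404,28),top(-125,-193,170)),(b(471,407),top(-125,62,170)),(b(52,447),top(125,62,170)),
 (b(54,494),top(125,83,160)),(b(482,446),top(-125,83,160)),(b(58,538),top(125,113,160)),(b(488,488),top(-125,113,160))]
def f(p,raw=False):
    r=[proj(d,carr(p,[k for _,k in L]))-np.array([q for q,_ in L]) for d,L in((S,sc),(D,sd))]
    return r if raw else np.concatenate(r).ravel()
r=least_squares(f,[.5,0,3.0],loss='soft_l1'); p=r.x; print("carrier",p.round(4)); 
for k in f(p,True): print(k.round(1).tolist())
np.save("p.npy",p)
cs=lambda u,v:uncrop((u,v),6.6,(265,215)); cd=lambda u,v:uncrop((u-396,v),6.6,(300,220))
inv=lambda X:[*(np.array([[np.cos(p[2]),np.sin(p[2])],[-np.sin(p[2]),np.cos(p[2])]])@(X[:2]-p[:2])),X[2]]
for n,a_,b_ in (("bar+x",(62,175),(524,203)),("bar-x",(218,240),(676,186)),("leverend+x",(235,35),(503,66)),("leverend-x",(345,80),(605,58)),("tabend+x",(55,240),(570,250)),("tabend-x",(132,277),(643,243)),("footend+x",(73,455),(575,460)),("footend-x",(127,474),(626,456)),("lipback+x",(122,342),(568,345)),("lipback-x",(172,350),(622,337))):
    t=tri([S,D],[cs(*a_),cd(*b_)]); print(n,(1e3*np.array(inv(t.x))).round(1).tolist(),round(t.cost,2))
for P in ((9,115,175),(-9,115,175),(9,81,191.5),(-9,81,191.5),(9,94,191.5)):
    W=carr(p,np.array(P)/1e3); print(P,((proj(S,W)[0]-[265,215]+.5)*6.6).round(0),((proj(D,W)[0]-[300,220]+.5)*6.6+[396,0]).round(0))
E
python3 m.py
```

```text
carrier [0.536  0.0402 0.2417]
[[-3.2, -1.0], [2.8, 0.9], [3.5, -2.7], [0.0, -5.4], [-1.3, -0.8], [0.9, -0.8], [-2.7, 0.8], [-0.9, 2.0]]
[[-0.9, -2.7], [1.7, -3.2], [3.0, -0.6], [-1.1, 1.7], [-0.4, -0.1], [1.0, -0.5], [-0.4, 2.2], [1.9, 2.0]]
bar+x [22.4, 59.2, 291.0] 0.16
bar-x [-21.8, 59.3, 293.8] 0.01
leverend+x [18.8, -20.6, 179.3] 0.03
leverend-x [-16.9, -23.2, 169.9] 0.0
tabend+x [12.3, 78.3, 309.0] 0.0
tabend-x [-8.6, 78.5, 307.7] 0.0
footend+x [10.3, 112.9, 166.2] 0.02
footend-x [-6.4, 111.9, 161.8] 0.09
lipback+x [8.7, 78.8, 183.5] 0.11
lipback-x [-7.7, 77.6, 191.2] 0.51
(9, 115, 175) [ 71. 459.] [582. 463.]
(-9, 115, 175) [126. 484.] [637. 456.]
(9, 81, 191.5) [115. 342.] [570. 349.]
(-9, 81, 191.5) [171. 367.] [626. 343.]
(9, 94, 191.5) [ 96. 383.] [575. 389.]
```

The carrier is at about (0.536, 0.040) with yaw 0.242. I estimate the lever at about 1.92 rad and loop elevation at about 0.97. I'll swing over now, high enough to clear everything.

Emit:
{"api": "send_rows", "payload": {"hand": [0.05, 0.05, 0.05, 0.05, 0.05, 0.05, 0.05, 0.05, 0.05, 0.05], "travel": [[0.03, -0.005, -0.03], [0.04, -0.006, -0.03], [0.04, -0.006, -0.02], [0.04, -0.006, -0.02], [0.04, -0.006, -0.02], [0.04, -0.006, -0.02], [0.04, -0.006, -0.02], [0.04, -0.006, -0.02], [0.04, -0.006, -0.01], [0.04, -0.006, 0]], "twist": [-0.065, -0.065, -0.065, -0.065, -0.065, -0.065, -0.065, -0.065, -0.065, -0.065], "newtons": 40}}

```text
t: 1.1
position: [0.46, -0.3725, 0.4197]
eef_rot: [-0.007, 0.898, 0.44, -0.002]
wrist_force: [0.2, -0.5, 0.9]
gripper_width: 0.0503
```

```bash
cat > go.py <<'E'
import sys
from h import *
from cell import state
from scipy.spatial.transform import Rotation as R
p=np.load("p.npy")
def tool(s=None):
    s=s or state(); q=s["eef_rot"]; Rm=R.from_quat([q[1],q[2],q[3],q[0]]).as_matrix(); X=np.array(s["position"])
    c,n=np.cos(p[2]),np.sin(p[2]); M=np.array([[c,n,0],[-n,c,0],[0,0,1]])
    t0=np.array([p[0],p[1],0]); return s,Rm,X,M@(X-t0),M
if __name__=="__main__":
    s,Rm,X,C,M=tool(); psi=np.arctan2(Rm[1,0],Rm[0,0])
    print("t",round(s["t"],2),"carrier mm",(C*1e3).round(1),"psi err",round(p[2]+np.pi/2-psi,3),"tilt",Rm[:,2].round(3),"w",round(s["gripper_width"],4),"F carrier",(M@np.array(s["wrist_force"])).round(2),"az",round(np.arctan2(X[1],X[0]),3),"r",round(np.hypot(*X[:2]),3))
    if len(sys.argv)>3:
        T=np.array([float(a) for a in sys.argv[1:4]])/1e3
        print("tool travel mm",(Rm.T@M.T@(T-C)*1e3).round(1))
E
python3 go.py 0 72.6 350
```

```text
t 1.1 carrier mm [-172.5 -382.5  419.7] psi err 0.901 tilt [-0.01   0.012 -1.   ] w 0.0503 F carrier [ 0.12 -0.51  0.92] az -0.681 r 0.592
tool travel mm [ 417.4 -248.7   74.8]
```

Emit:
{"api": "send_rows", "payload": {"hand": [0.05, 0.05, 0.05, 0.05, 0.05, 0.05, 0.05, 0.05, 0.05, 0.05], "travel": [[0.04, -0.006, 0], [0.04, -0.006, 0], [0.04, -0.006, 0], [0.04, -0.006, 0], [0.04, -0.006, 0], [0.04, -0.006, 0], [0.04, -0.006, 0], [0.04, -0.006, 0], [0.04, -0.006, 0], [0.04, -0.006, 0]], "twist": [-0.08, -0.08, -0.08, -0.08, -0.08, -0.08, -0.08, -0.08, -0.08, -0.08]}}

```text
t: 2.1
position: [0.515, 0.034, 0.4187]
eef_rot: [-0.011, 0.642, 0.767, 0.0]
wrist_force: [0.4, -0.1, -0.1]
gripper_width: 0.0498
```

```bash
python3 go.py 0 72.6 350
```

```text
t 2.1 carrier mm [-21.9  -1.  418.7] psi err 0.066 tilt [-0.017  0.015 -1.   ] w 0.0498 F carrier [ 0.37 -0.17 -0.07] az 0.066 r 0.516
tool travel mm [73.7 18.  69.7]
```

Emit:
{"api": "send_rows", "payload": {"hand": [0.05, 0.05, 0.05, 0.05, 0.05, 0.05, 0.05, 0.05, 0.05, 0.05], "travel": [[0.02, 0.005, 0], [0.02, 0.005, 0], [0.02, 0.005, 0.01], [0.014, 0.004, 0.01], [0.004, 0.003, 0.015], [0, 0, 0.015], [0, 0, 0.012], [0, 0, 0.005], [0, 0, 0], [0, 0, 0]], "twist": [-0.012, -0.012, -0.012, -0.012, -0.012, 0, 0, 0, 0, 0]}}

```text
t: 3.1
position: [0.5157, 0.1265, 0.3474]
eef_rot: [-0.013, 0.612, 0.791, -0.001]
wrist_force: [0.3, 0.3, 0.7]
gripper_width: 0.05
```

```bash
python3 go.py 0 72.6 350; python3 - <<'E'
from cell import imaging
import cv2,numpy as np
I={}
for n in ("scene","side","wrist"):
    d=imaging.get_image(n); I[n]=d["img"]; np.savez(f"{n}1.npz",**d); 
print(d["world_from_camera"].round(4).tolist(),d["K"].tolist(),d["k1"])
cv2.imwrite("pics/w1.png",I["wrist"])
E
```

```text
t 3.1 carrier mm [  1.   88.7 347.4] psi err -0.011 tilt [-0.021  0.014 -1.   ] w 0.05 F carrier [0.32 0.21 0.65] az 0.241 r 0.531
tool travel mm [-16.   -1.2  -2.8]
[[0.9681, 0.244, 0.0574, 0.4988], [0.2502, -0.9252, -0.2853, 0.2011], [-0.0165, 0.2905, -0.9567, 0.4926], [0.0, 0.0, 0.0, 1.0]] [[283.7640140766723, 0.0, 320.72858677024425], [0.0, 283.7640140766723, 199.5812499080788], [0.0, 0.0, 1.0]] -0.0038404207998973825
```

View pics/w1.png

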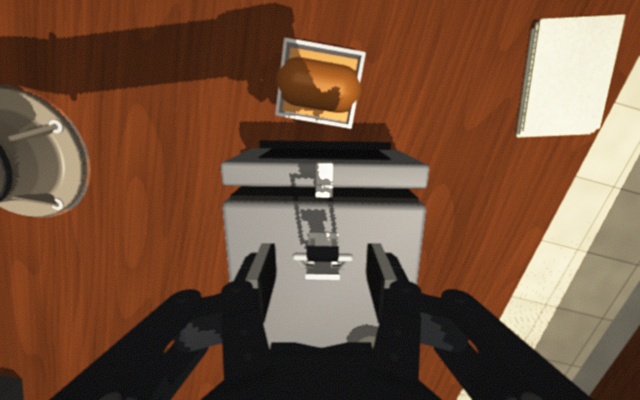

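The wrist view shows the tab at (322,253), the crossbar ends at (294,260) and (351,256), and the keeper at (324,163–197). I'll zoom in and compare with predictions.

```bash
python3 - <<'E'
from h import *
p=np.load("p.npy"); d=dict(np.load("wrist1.npz"))
cv2.imwrite("pics/w1c.png",cv2.resize(d["img"][155:275,270:390],(600,600),interpolation=cv2.INTER_CUBIC))
for n,P in dict(bar_p=(24,59.3,292),bar_m=(-24,59.3,292),foot115_175=(0,115,175),foot115_160=(0,115,160),stemface=(0,87,175),lipf=(0,94,191.5),lipf_bot=(0,94,186.5),lipb=(0,81,191.5),bodyedge=(0,62,170),door_in=(0,83,160),door_out=(0,113,160),bodycornP=(125,62,170),bodycornM=(-125,62,170),doorP=(125,113,160),doorM=(-125,113,160)).items():
    q=proj(d,carr(p,np.array(P)/1e3))[0]; print(n,q.round(1),((q-[270,155]+.5)*5-.5).round(0))
E
```

```text
bar_p [351.  254.8] [407. 501.]
bar_m [289.8 253.7] [101. 496.]
foot115_175 [322.7 160.1] [266.  27.]
foot115_160 [322.8 158. ] [266.  17.]
stemface [322.4 184.3] [264. 149.]
lipf [322.3 181.7] [264. 135.]
lipf_bot [322.4 180.6] [264. 130.]
lipb [322.2 193.2] [263. 193.]
bodyedge [322.2 203.7] [263. 245.]
door_in [322.5 184.6] [264. 150.]
door_out [322.8 159.7] [266.  26.]
bodycornP [427.3 205.3] [789. 254.]
bodycornM [218.  202.1] [-258.  237.]
doorP [429.7 161.2] [800.  33.]
doorM [217.  158.3] [-263.   19.]
```

View pics/w1c.png

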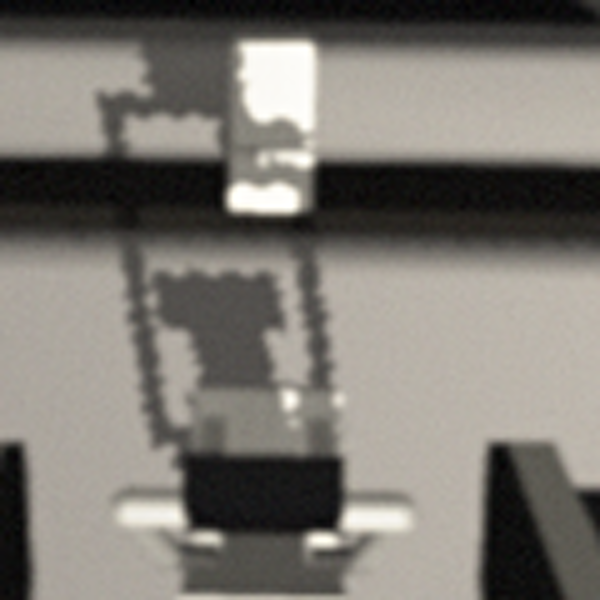

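The wrist zoom suggests everything sits about 1 mm to +x, with y some 2 mm lower than modelled. The keeper stem face comes out near y≈83–84. I'll approach and descend on the tab.

Emit:
{"api": "send_rows", "payload": {"hand": [0.05, 0.05, 0.05, 0.05, 0.05, 0.05, 0.05, 0.05, 0.05, 0.05], "travel": [[-0.008, 0, 0], [-0.008, 0, 0], [-0.002, 0, 0.005], [0, 0, 0.008], [0, 0, 0.008], [0, 0, 0.008], [0, 0, 0.008], [0, 0, 0.006], [0, 0, 0], [0, 0, 0]], "twist": [0.011, 0, 0, 0, 0, 0, 0, 0, 0, 0]}}

```text
t: 4.25
position: [0.5196, 0.1082, 0.3006]
eef_rot: [-0.013, 0.617, 0.787, -0.001]
wrist_force: [1.1, -0.2, 0.3]
gripper_width: 0.05
```

```bash
python3 go.py 1 70 299
```

```text
t 4.25 carrier mm [  0.4  69.9 300.6] psi err 0.001 tilt [-0.021  0.014 -1.   ] w 0.05 F carrier [ 1.   -0.48  0.25] az 0.205 r 0.531
tool travel mm [0.1 0.6 1.6]
```

Positioned well; now close.

Emit:
{"api": "send_rows", "payload": {"hand": [0.018, 0.018, 0.018, 0.018, 0.018, 0.018, 0.018, 0.018, 0.018, 0.018], "travel": [[0, 0, 0.001], [0, 0, 0], [0, 0, 0], [0, 0, 0], [0, 0, 0], [0, 0, 0], [0, 0, 0], [0, 0, 0], [0, 0, 0], [0, 0, 0]], "twist": [0, 0, 0, 0, 0, 0, 0, 0, 0, 0], "newtons": 40}}

```text
t: 5.25
position: [0.5208, 0.1084, 0.3005]
eef_rot: [-0.011, 0.617, 0.787, 0.001]
wrist_force: [0.6, -0.8, -1.6]
gripper_width: 0.0209
```

```bash
python3 go.py; python3 - <<'E'
from cell import imaging
import cv2,numpy as np
I={}
for n in ("scene","side","wrist"):
    d=imaging.get_image(n); I[n]=d["img"]; np.savez(f"{n}2.npz",**d)
f=lambda i,s:cv2.resize(i,None,fx=s,fy=s,interpolation=cv2.INTER_CUBIC)
cv2.imwrite("pics/c2.png",np.hstack([f(I["side"][215:295,290:370],5),f(I["wrist"][180:260,280:360],5)]))
E
```

```text
t 5.25 carrier mm [  1.6  69.9 300.5] psi err 0.0 tilt [-0.017  0.015 -1.   ] w 0.0209 F carrier [ 0.42 -0.96 -1.59] az 0.205 r 0.532
```

View pics/c2.png

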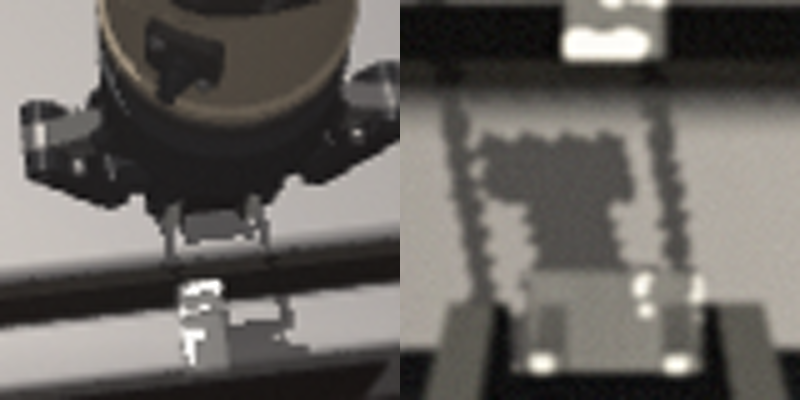

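Grip holds at 20.9 mm with the tab between the pads, and the crop's wrist half shows the lever plate just behind it. Now I'll swing the loop out and down on its arc, with the lever going to about 2.1 rad.

Emit:
{"api": "send_rows", "payload": {"hand": [0.018, 0.018, 0.018, 0.018, 0.018, 0.018, 0.018, 0.018, 0.018, 0.018], "travel": [[0.0035, 0, 0.001], [0.005, 0, 0.004], [0.0055, 0, 0.0045], [0.0055, 0, 0.005], [0.0055, 0, 0.006], [0.005, 0, 0.0063], [0.005, 0, 0.0065], [0.004, 0, 0.007], [0.004, 0, 0.007], [0.0035, 0, 0.007]], "twist": [0, 0, 0, 0, 0, 0, 0, 0, 0, 0]}}

```text
t: 6.4
position: [0.5088, 0.1576, 0.2449]
eef_rot: [-0.009, 0.616, 0.787, 0.001]
wrist_force: [0.6, -0.4, 2.1]
gripper_width: 0.0207
```

```bash
python3 go.py 1.6 118 222
```

```text
t 6.4 carrier mm [  1.7 120.5 244.9] psi err -0.0 tilt [-0.013  0.012 -1.   ] w 0.0207 F carrier [ 0.51 -0.5   2.11] az 0.3 r 0.533
tool travel mm [-2.9  0.1 22.9]
```

Emit:
{"api": "send_rows", "payload": {"hand": [0.018, 0.018, 0.018, 0.018, 0.018, 0.018, 0.018, 0.018, 0.018, 0.018], "travel": [[-0.001, 0, 0.006], [0, 0, 0.006], [0, 0, 0.006], [0.0005, 0, 0.006], [0.0005, 0, 0.006], [0.0005, 0, 0.006], [0.0003, 0, 0.006], [0, 0, 0.006], [0, 0, 0.005], [0, 0, 0]], "twist": [0, 0, 0, 0, 0, 0, 0, 0, 0, 0]}}

```text
t: 7.4
position: [0.5064, 0.1666, 0.1866]
eef_rot: [-0.013, 0.615, 0.788, 0.005]
wrist_force: [1.1, 3.1, 1.5]
gripper_width: 0.0207
```

```bash
python3 go.py 1.6 118 222; python3 - <<'E'
from cell import imaging
import cv2,numpy as np
I={}
for n in ("scene","side","wrist"):
    d=imaging.get_image(n); I[n]=d["img"]; np.savez(f"{n}3.npz",**d)
f=lambda i,s:cv2.resize(i,None,fx=s,fy=s,interpolation=cv2.INTER_CUBIC)
cv2.imwrite("pics/c3.png",np.hstack([f(I["scene"][190:300,240:330],4.4),f(I["wrist"][185:295,275:365],4.4)]))
E
```

```text
t 7.4 carrier mm [  1.5 129.8 186.6] psi err -0.004 tilt [-0.014  0.023 -1.   ] w 0.0207 F carrier [1.85 2.74 1.52] az 0.318 r 0.533
tool travel mm [-10.9  -0.3 -35.7]
```

View pics/c3.png

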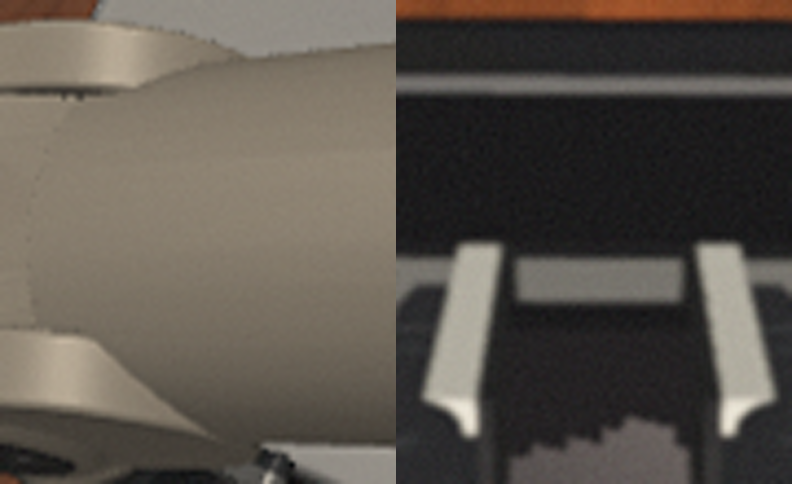

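The wrist half shows the fingers beyond the door edge with the tab still held. y drifted out to 129.8 mm, which puts the lever near its stop. I'll draw back a little while lowering.

Emit:
{"api": "send_rows", "payload": {"hand": [0.018, 0.018, 0.018, 0.018, 0.018, 0.018, 0.018, 0.018, 0.018, 0.018], "travel": [[-0.002, 0, 0], [-0.002, 0, 0.001], [-0.0015, 0, 0.002], [-0.0015, 0, 0.002], [-0.0015, 0, 0.002], [-0.0015, 0, 0.002], [0, 0, 0.002], [0, 0, 0.002], [0, 0, 0.002], [0, 0, 0]], "twist": [0, 0, 0, 0, 0, 0, 0, 0, 0, 0]}}

```text
t: 8.55
position: [0.5079, 0.1606, 0.1729]
eef_rot: [-0.014, 0.614, 0.789, 0.007]
wrist_force: [-0.7, 4.1, 1.9]
gripper_width: 0.0211
```

```bash
python3 go.py 1.6 120 170
```

```text
t 8.55 carrier mm [  1.6 123.6 172.9] psi err -0.005 tilt [-0.014  0.028 -1.   ] w 0.0211 F carrier [0.3  4.15 1.86] az 0.306 r 0.533
tool travel mm [-3.7 -0.   2.8]
```

Emit:
{"api": "send_rows", "payload": {"hand": [0.018, 0.018, 0.018, 0.018, 0.018, 0.018, 0.018, 0.018, 0.018, 0.018], "travel": [[-0.001, 0, 0.001], [-0.001, 0, 0.001], [-0.001, 0, 0.001], [-0.001, 0, 0.001], [-0.001, 0, 0.0005], [0, 0, 0], [0, 0, 0], [0, 0, 0], [0, 0, 0], [0, 0, 0]], "twist": [0, 0, 0, 0, 0, 0, 0, 0, 0, 0]}}

```text
t: 9.55
position: [0.5089, 0.1569, 0.1679]
eef_rot: [-0.014, 0.614, 0.789, 0.007]
wrist_force: [-1.3, 4.4, 1.5]
gripper_width: 0.0207
```

```bash
python3 go.py 1.6 115 169
```

```text
t 9.55 carrier mm [  1.6 119.8 167.9] psi err -0.006 tilt [-0.014  0.029 -0.999] w 0.0207 F carrier [-0.18  4.55  1.47] az 0.299 r 0.533
tool travel mm [-4.8 -0.1 -1.2]
```

Emit:
{"api": "send_rows", "payload": {"hand": [0.018, 0.018, 0.018, 0.018, 0.018, 0.018, 0.018, 0.018, 0.018, 0.018], "travel": [[-0.001, 0, 0.0005], [-0.001, 0, 0.0005], [-0.001, 0, 0], [-0.001, 0, 0], [-0.001, 0, 0], [-0.001, 0, 0], [-0.001, 0, 0], [0, 0, 0], [0, 0, 0], [0, 0, 0]], "twist": [0, 0, 0, 0, 0, 0, 0, 0, 0, 0]}}

```text
t: 10.55
position: [0.509, 0.1566, 0.1673]
eef_rot: [-0.018, 0.613, 0.79, 0.011]
wrist_force: [-0.8, 4.6, 2.6]
gripper_width: 0.021
```

```bash
python3 go.py 1.6 105 168
```

```text
t 10.55 carrier mm [  1.6 119.4 167.3] psi err -0.009 tilt [-0.015  0.039 -0.999] w 0.021 F carrier [0.31 4.66 2.55] az 0.298 r 0.532
tool travel mm [-14.4  -0.2  -1.3]
```

Emit:
{"api": "send_rows", "payload": {"hand": [0.018, 0.018, 0.018, 0.018, 0.018, 0.018, 0.018, 0.018, 0.018, 0.018], "travel": [[-0.002, 0, 0], [-0.002, 0, 0], [-0.002, 0, 0], [0, 0, 0], [0, 0, 0], [0, 0, 0], [0, 0, 0], [0, 0, 0], [0, 0, 0], [0, 0, 0]], "twist": [0, 0, 0, 0, 0, 0, 0, 0, 0, 0]}}

```text
t: 11.55
position: [0.509, 0.1562, 0.1674]
eef_rot: [-0.021, 0.612, 0.79, 0.013]
wrist_force: [-0.8, 5.5, 1.6]
gripper_width: 0.0208
```

```bash
python3 go.py 1.6 105 168; python3 - <<'E'
from cell import imaging
import cv2,numpy as np
I={}
for n in ("scene","side","wrist"):
    d=imaging.get_image(n); I[n]=d["img"]; np.savez(f"{n}4.npz",**d)
f=lambda i,s:cv2.resize(i,None,fx=s,fy=s,interpolation=cv2.INTER_CUBIC)
cv2.imwrite("pics/c4.png",np.hstack([f(I["side"][215:345,270:400],3),f(I["wrist"][180:310,255:385],3)]))
E
```

```text
t 11.55 carrier mm [  1.6 119.1 167.4] psi err -0.011 tilt [-0.017  0.047 -0.999] w 0.0208 F carrier [0.52 5.51 1.57] az 0.298 r 0.532
tool travel mm [-14.1  -0.2  -1.3]
```

View pics/c4.png

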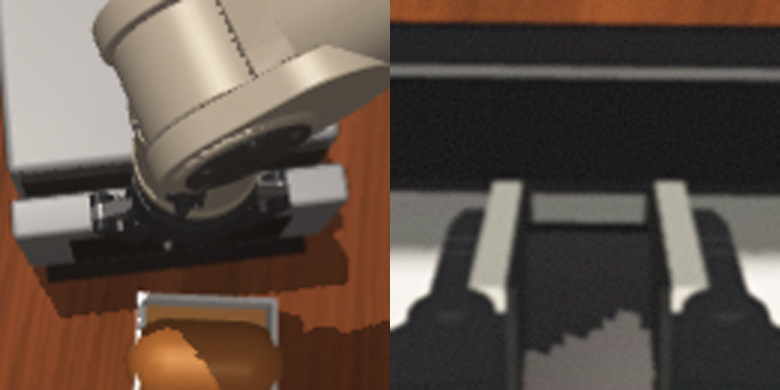

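The wrist half shows a dark face between the fingers, starting at about v=254 in the full image. I'll check numerically what that face is.

```bash
python3 - <<'E'
from h import *
p=np.load("p.npy"); d=dict(np.load("wrist4.npz"))
W=d["world_from_camera"]; 
g=lambda P:proj(d,carr(p,np.array(P,float)/1e3))[0]
def pr(n,P):
    q=g(P); print(n,P,q.round(1),((q-[255,180]+.5)*3-.5+[390,0]).round(0))
from go import tool
print("cam carrier",(tool()[4]@(W[:3,3]-[p[0],p[1],0])*1e3).round(1),"fwd",(tool()[4]@W[:3,2]).round(3))
pr("TCP",(1.6,119.1,167.4))
for y in (83,113):
  pr("door",(0,y,160)); 
pr("doorbot",(0,113,20))
for x in (-11,11): pr("foot",(x*9/11,112,175)); pr("footlow",(x*9/11,112,160))
for y,z in ((135,172),(135,168),(131,172),(128,172),(127,180)):
  for x in (-11,11): pr("tabend",(x+1,y,z))
pr("bar",(0,100,181));pr("tabin",(0,105,181))
E
```

```text
cam carrier [  1.3 191.  314.5] fwd [-0.001 -0.261 -0.965]
TCP (1.6, 119.1, 167.4) [321.1 254.3] [589. 224.]
door (0, 83, 160) [318.  301.8] [580. 366.]
door (0, 113, 160) [318.4 258.1] [581. 235.]
doorbot (0, 113, 20) [320.  198.1] [586.  55.]
foot (-9.0, 112, 175) [301.6 272.2] [531. 278.]
footlow (-9.0, 112, 160) [303.3 259.4] [536. 239.]
foot (9.0, 112, 175) [334.5 272.6] [629. 279.]
footlow (9.0, 112, 160) [333.4 259.8] [626. 240.]
tabend (-10, 135, 172) [299.8 230.8] [525. 153.]
tabend (12, 135, 172) [340.8 231.3] [648. 155.]
tabend (-10, 135, 168) [300.4 228.1] [527. 145.]
tabend (12, 135, 168) [340.4 228.6] [647. 147.]
tabend (-10, 131, 172) [299.9 237.7] [526. 174.]
tabend (12, 131, 172) [340.6 238.2] [648. 176.]
tabend (-10, 128, 172) [299.9 242.9] [526. 190.]
tabend (12, 128, 172) [340.5 243.3] [647. 191.]
tabend (-10, 127, 180) [298.8 251. ] [522. 214.]
tabend (12, 127, 180) [341.4 251.5] [650. 215.]
bar (0, 100, 181) [317.7 298.1] [579. 355.]
tabin (0, 105, 181) [317.8 289.9] [579. 331.]
```

```bash
python3 - <<'E'
from h import *
d=dict(np.load("wrist4.npz")); i=d["img"][225:375,260:400].astype(float)
i=255*(i/255)**.6
cv2.imwrite("pics/w4c.png",cv2.resize(i.astype(np.uint8),(560,600),interpolation=cv2.INTER_CUBIC))
E
```

```text
(no output)
```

View pics/w4c.png

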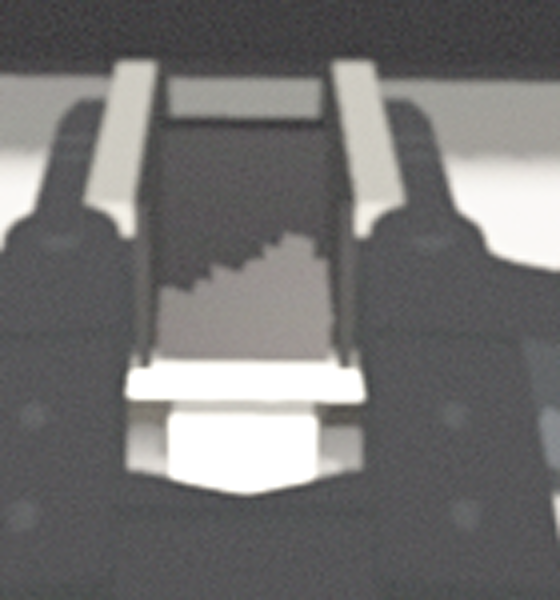

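This view shows the tab between the fingers, with its outer end at full-image v≈255.5. The white crossbar is at v≈320, with the keeper lip directly behind it from v≈328. The bar is in front of the lip or above it, not yet under it. I'll resolve its height next.

```bash
python3 - <<'E'
from h import *
from scipy.optimize import brentq
p=np.load("p.npy"); d=dict(np.load("wrist4.npz"))
v=lambda y,z:proj(d,carr(p,[0,y/1e3,z/1e3]))[0][1]
for n,t in (("bar mid",320.4),("bar near",316),("bar far",325.5),("lip front",328.5),("tab in",315),("tab out top",255.5)):
    print(n,[(z,round(brentq(lambda y:v(y,z)-t,40,170),1)) for z in (176,181,185,188,191.5,194,197)])
q=lambda x,y,z:proj(d,carr(p,[x/1e3,y/1e3,z/1e3]))[0][0]
for z in (176,181,188,194): print(z,"tab width px",round(q(11,113,z)-q(-11,113,z),1),"bar48",round(q(24,94,z)-q(-24,94,z),1),"keeper18 at lip",round(q(9,91,191.5)-q(-9,91,191.5),1))
# joint fit: given loop elev e, bar (y,z): predict the three rows
def f(X):
    y,z,e=X; c,s=np.cos(e),np.sin(e); P=lambda r,n:(y+r*c-n*s,z+r*s+n*c)
    return [v(*P(0,0))-320.4, v(*P(35,4))-255.5, v(*P(5,4))-315]
for z in (180,186,190,194,198):
    r=least_squares(lambda X:f([X[0],z,X[1]]),[94,-.2]); print(z,r.x.round(2),round(r.cost,2), "e geom", round(np.arcsin((z-208)/99.7),2))
E
```

```text
bar mid [(176, 82.0), (181, 85.9), (185, 89.1), (188, 91.4), (191.5, 94.2), (194, 96.1), (197, 98.5)]
bar near [(176, 84.9), (181, 88.7), (185, 91.8), (188, 94.1), (191.5, 96.8), (194, 98.7), (197, 101.0)]
bar far [(176, 78.5), (181, 82.6), (185, 85.8), (188, 88.3), (191.5, 91.1), (194, 93.2), (197, 95.6)]
lip front [(176, 76.5), (181, 80.6), (185, 83.9), (188, 86.4), (191.5, 89.3), (194, 91.4), (197, 93.9)]
tab in [(176, 85.6), (181, 89.4), (185, 92.4), (188, 94.7), (191.5, 97.4), (194, 99.3), (197, 101.6)]
tab out top [(176, 122.6), (181, 125.1), (185, 127.0), (188, 128.5), (191.5, 130.3), (194, 131.5), (197, 133.0)]
176 tab width px 40.5 bar48 85.6 keeper18 at lip 35.2
181 tab width px 41.8 bar48 88.3 keeper18 at lip 35.2
188 tab width px 43.8 bar48 92.3 keeper18 at lip 35.2
194 tab width px 45.7 bar48 96.1 keeper18 at lip 35.2
180 [84.98 -0.39] 2.89 e geom -0.28
186 [89.64 -0.28] 0.51 e geom -0.22
190 [92.92 -0.2 ] 0.04 e geom -0.18
194 [96.24 -0.12] 0.07 e geom -0.14
198 [ 9.957e+01 -5.000e-02] 0.45 e geom -0.1
```

The fit puts the crossbar at about y 93–95, z 190–193, so it rests against the front of the lip. The tab sits about 20 mm behind the tips, too deep to lower over the door top. I'll back off, release, and regrip nearer the tips.

Emit:
{"api": "send_rows", "payload": {"hand": [0.018, 0.018, 0.018, 0.018, 0.018, 0.04, 0.04, 0.04, 0.04, 0.04], "travel": [[0.002, 0, 0], [0.002, 0, 0], [0.002, 0, 0], [0.002, 0, 0], [0, 0, 0], [0, 0, 0], [0, 0, 0], [0, 0, 0], [0, 0, 0], [0, 0, 0]], "twist": [0, 0, 0, 0, 0, 0, 0, 0, 0, 0]}}

```text
t: 12.7
position: [0.5066, 0.1566, 0.1656]
eef_rot: [-0.019, 0.614, 0.789, 0.008]
wrist_force: [0.4, -0.5, 0.4]
gripper_width: 0.0402
```

```bash
python3 go.py 1.5 118 178
```

```text
t 12.7 carrier mm [ -0.6 120.1 165.6] psi err -0.007 tilt [-0.02   0.036 -0.999] w 0.0402 F carrier [ 0.32 -0.55  0.36] az 0.3 r 0.53
tool travel mm [ -1.6   2.  -12.5]
```

```bash
cat > prof.py <<'E'
from h import *
from cell import imaging
import sys
d=imaging.get_image("wrist"); np.savez(sys.argv[1],**d)
g=cv2.cvtColor(d["img"],cv2.COLOR_BGR2GRAY).astype(float)
for u0,u1 in ((306,312),(316,328),(332,338)): print(u0,[(v,int(g[v,u0:u1].mean())) for v in range(244,352,2)])
print("old")
g=cv2.cvtColor(np.load("wrist4.npz")["img"],cv2.COLOR_BGR2GRAY).astype(float)
for u0,u1 in ((316,328),): print(u0,[(v,int(g[v,u0:u1].mean())) for v in range(244,352,2)])
E
python3 prof.py wrist5.npz
```

```text
306 [(244, 35), (246, 100), (248, 116), (250, 116), (252, 117), (254, 117), (256, 79), (258, 26), (260, 37), (262, 45), (264, 45), (266, 43), (268, 44), (270, 42), (272, 41), (274, 40), (276, 42), (278, 42), (280, 41), (282, 41), (284, 40), (286, 39), (288, 39), (290, 39), (292, 38), (294, 53), (296, 71), (298, 93), (300, 95), (302, 95), (304, 94), (306, 97), (308, 96), (310, 97), (312, 96), (314, 96), (316, 94), (318, 163), (320, 255), (322, 255), (324, 255), (326, 255), (328, 198), (330, 146), (332, 231), (334, 251), (336, 252), (338, 252), (340, 252), (342, 253), (344, 249), (346, 115), (348, 38), (350, 41)]
316 [(244, 33), (246, 89), (248, 116), (250, 116), (252, 116), (254, 117), (256, 86), (258, 27), (260, 34), (262, 45), (264, 44), (266, 43), (268, 43), (270, 43), (272, 43), (274, 42), (276, 42), (278, 42), (280, 41), (282, 41), (284, 41), (286, 40), (288, 39), (290, 46), (292, 74), (294, 93), (296, 101), (298, 102), (300, 103), (302, 102), (304, 103), (306, 103), (308, 103), (310, 103), (312, 104), (314, 104), (316, 102), (318, 154), (320, 255), (322, 255), (324, 255), (326, 
[... 713 characters left out ...]
40, 255), (342, 255), (344, 254), (346, 78), (348, 39), (350, 41)]
old
316 [(244, 67), (246, 116), (248, 116), (250, 116), (252, 117), (254, 62), (256, 25), (258, 44), (260, 46), (262, 45), (264, 45), (266, 44), (268, 45), (270, 43), (272, 44), (274, 42), (276, 42), (278, 42), (280, 41), (282, 42), (284, 42), (286, 47), (288, 51), (290, 68), (292, 87), (294, 102), (296, 103), (298, 102), (300, 104), (302, 103), (304, 104), (306, 104), (308, 104), (310, 104), (312, 104), (314, 115), (316, 253), (318, 255), (320, 255), (322, 255), (324, 250), (326, 168), (328, 218), (330, 255), (332, 255), (334, 255), (336, 255), (338, 255), (340, 255), (342, 255), (344, 255), (346, 255), (348, 95), (350, 39)]
```

Emit:
{"api": "send_rows", "payload": {"hand": [0.04, 0.04, 0.04, 0.04, 0.04, 0.04, 0.018, 0.018, 0.018, 0.018], "travel": [[0, 0.001, -0.004], [0, 0.001, -0.004], [-0.002, 0, -0.004], [-0.002, 0, 0], [-0.002, 0, 0], [0, 0, 0], [0, 0, 0], [0, 0, 0], [0, 0, 0], [0, 0, 0]], "twist": [0, 0, 0, 0, 0, 0, 0, 0, 0, 0]}}

```text
t: 13.75
position: [0.5108, 0.15, 0.1785]
eef_rot: [-0.019, 0.614, 0.789, 0.008]
wrist_force: [0.6, 0.2, -0.6]
gripper_width: 0.0208
```

```bash
python3 go.py 1.5 114 178
```

```text
t 13.75 carrier mm [  1.9 112.6 178.5] psi err -0.006 tilt [-0.02   0.036 -0.999] w 0.0208 F carrier [ 0.62  0.01 -0.61] az 0.286 r 0.532
tool travel mm [ 1.4 -0.4  0.6]
```

Emit:
{"api": "send_rows", "payload": {"hand": [0.018, 0.018, 0.018, 0.018, 0.018, 0.018, 0.018, 0.018, 0.018, 0.018], "travel": [[0.002, 0, 0], [0.003, 0, 0], [0.003, 0, 0], [0.003, 0, 0], [0.001, 0, 0.002], [0, 0, 0.002], [0, 0, 0.002], [0, 0, 0.002], [0, 0, 0.002], [0, 0, 0]], "twist": [0, 0, 0, 0, 0, 0, 0, 0, 0, 0]}}

```text
t: 14.75
position: [0.5101, 0.1532, 0.1689]
eef_rot: [-0.013, 0.616, 0.788, 0.003]
wrist_force: [-0.3, -3.4, 3.8]
gripper_width: 0.0207
```

```bash
python3 go.py 1.5 119 169; python3 prof.py wrist6.npz | sed -n 2p
```

```text
t 14.75 carrier mm [  1.9 115.9 168.9] psi err -0.001 tilt [-0.017  0.022 -1.   ] w 0.0207 F carrier [-1.06 -3.21  3.84] az 0.292 r 0.533
tool travel mm [ 3.1 -0.4 -0. ]
316 [(244, 55), (246, 55), (248, 55), (250, 55), (252, 54), (254, 54), (256, 54), (258, 54), (260, 53), (262, 53), (264, 53), (266, 61), (268, 68), (270, 76), (272, 82), (274, 84), (276, 84), (278, 84), (280, 84), (282, 84), (284, 84), (286, 85), (288, 85), (290, 81), (292, 150), (294, 253), (296, 255), (298, 255), (300, 255), (302, 251), (304, 229), (306, 230), (308, 230), (310, 225), (312, 179), (314, 175), (316, 173), (318, 172), (320, 254), (322, 255), (324, 255), (326, 255), (328, 255), (330, 255), (332, 255), (334, 255), (336, 255), (338, 255), (340, 255), (342, 246), (344, 241), (346, 226), (348, 58), (350, 41)]
```

```bash
python3 - <<'E'
from h import *
from scipy.optimize import brentq
p=np.load("p.npy"); d=dict(np.load("wrist6.npz"))
v=lambda y,z:proj(d,carr(p,[0,y/1e3,z/1e3]))[0][1]
for n,t in (("bar mid",297.5),("bar far",302.5),("lip top front?",319)):
    print(n,[(z,round(brentq(lambda y:v(y,z)-t,40,170),1)) for z in (175,178,180,182,184,186.5,191.5)])
g=cv2.cvtColor(d["img"],cv2.COLOR_BGR2GRAY)
f=lambda i,s:cv2.resize(i,None,fx=s,fy=s,interpolation=cv2.INTER_CUBIC)
cv2.imwrite("pics/w6c.png",f(d["img"][235:360,260:385],4.8))
E
```

```text
bar mid [(175, 91.8), (178, 93.9), (180, 95.4), (182, 96.8), (184, 98.2), (186.5, 100.0), (191.5, 103.6)]
bar far [(175, 88.5), (178, 90.7), (180, 92.2), (182, 93.6), (184, 95.1), (186.5, 97.0), (191.5, 100.7)]
lip top front? [(175, 77.2), (178, 79.6), (180, 81.3), (182, 82.9), (184, 84.5), (186.5, 86.6), (191.5, 90.7)]
```

The wrist data put the bar at about (97, 182), clear in front of the lip at y 90.7. That makes the stem face about 83.7. Now I'll draw back.

Emit:
{"api": "send_rows", "payload": {"hand": [0.018, 0.018, 0.018, 0.018, 0.018, 0.018, 0.018, 0.018, 0.018, 0.018], "travel": [[-0.002, 0, 0.0005], [-0.002, 0, 0.0005], [-0.002, 0, 0], [-0.002, 0, 0], [-0.002, 0, 0], [-0.002, 0, 0], [0, 0, 0], [0, 0, 0], [0, 0, 0], [0, 0, 0]], "twist": [0, 0, 0, 0, 0, 0, 0, 0, 0, 0]}}

```text
t: 15.8
position: [0.51, 0.1533, 0.1689]
eef_rot: [-0.02, 0.614, 0.789, 0.009]
wrist_force: [-2.1, 1.9, 2.8]
gripper_width: 0.0205
```

```bash
python3 go.py 1.9 106 168; python3 prof.py wrist7.npz | sed -n 2p
```

```text
t 15.8 carrier mm [  1.9 116.  168.9] psi err -0.007 tilt [-0.02   0.039 -0.999] w 0.0205 F carrier [-1.62  2.39  2.76] az 0.292 r 0.533
tool travel mm [-10.1  -0.1   0.4]
316 [(244, 56), (246, 55), (248, 56), (250, 56), (252, 55), (254, 56), (256, 56), (258, 55), (260, 55), (262, 53), (264, 53), (266, 54), (268, 53), (270, 63), (272, 70), (274, 78), (276, 81), (278, 84), (280, 85), (282, 85), (284, 85), (286, 85), (288, 85), (290, 83), (292, 131), (294, 250), (296, 255), (298, 255), (300, 255), (302, 252), (304, 230), (306, 230), (308, 230), (310, 231), (312, 192), (314, 175), (316, 174), (318, 170), (320, 251), (322, 255), (324, 255), (326, 255), (328, 255), (330, 255), (332, 255), (334, 255), (336, 255), (338, 255), (340, 255), (342, 253), (344, 238), (346, 225), (348, 63), (350, 39)]
```

Emit:
{"api": "send_rows", "payload": {"hand": [0.018, 0.018, 0.018, 0.018, 0.018, 0.018, 0.018, 0.018, 0.018, 0.018], "travel": [[-0.003, 0, 0], [-0.003, 0, 0], [-0.003, 0, 0], [-0.002, 0, 0], [0, 0, 0], [0, 0, 0], [0, 0, 0], [0, 0, 0], [0, 0, 0], [0, 0, 0]], "twist": [0, 0, 0, 0, 0, 0, 0, 0, 0, 0]}}

```text
t: 16.85
position: [0.5106, 0.1507, 0.1689]
eef_rot: [-0.024, 0.612, 0.79, 0.013]
wrist_force: [-2.5, 2.9, 2.9]
gripper_width: 0.0205
```

```bash
python3 go.py 1.9 106 168; python3 prof.py wrist7.npz | sed -n 2p|cut -c 300-700
```

```text
t 16.85 carrier mm [  1.8 113.4 168.9] psi err -0.011 tilt [-0.022  0.051 -0.998] w 0.0205 F carrier [-1.75  3.42  2.94] az 0.287 r 0.532
tool travel mm [-7.4 -0.   0.5]
255), (298, 254), (300, 243), (302, 224), (304, 230), (306, 231), (308, 203), (310, 175), (312, 174), (314, 172), (316, 255), (318, 255), (320, 255), (322, 255), (324, 255), (326, 255), (328, 255), (330, 255), (332, 255), (334, 255), (336, 255), (338, 254), (340, 234), (342, 239), (344, 243), (346, 227), (348, 63), (350, 39)]
```

Emit:
{"api": "send_rows", "payload": {"hand": [0.018, 0.018, 0.018, 0.018, 0.018, 0.018, 0.018, 0.018, 0.018, 0.018], "travel": [[-0.003, 0, 0], [-0.003, 0, 0], [-0.003, 0, 0], [-0.002, 0, 0], [0, 0, 0], [0, 0, 0], [0, 0, 0], [0, 0, 0], [0, 0, 0], [0, 0, 0]], "twist": [0, 0, 0, 0, 0, 0, 0, 0, 0, 0]}}

```text
t: 17.9
position: [0.5113, 0.1477, 0.1691]
eef_rot: [-0.029, 0.611, 0.791, 0.017]
wrist_force: [-1.7, 3.2, 3.6]
gripper_width: 0.0205
```

```bash
python3 go.py 1.9 106 168; python3 prof.py wrist7.npz | sed -n 2p|cut -c 260-700
```

```text
t 17.9 carrier mm [  1.7 110.3 169.1] psi err -0.014 tilt [-0.025  0.062 -0.998] w 0.0205 F carrier [-0.87  3.51  3.63] az 0.281 r 0.532
tool travel mm [-4.3  0.1  0.8]
290, 85), (292, 110), (294, 209), (296, 236), (298, 241), (300, 227), (302, 218), (304, 185), (306, 172), (308, 169), (310, 253), (312, 255), (314, 255), (316, 255), (318, 255), (320, 255), (322, 255), (324, 255), (326, 255), (328, 255), (330, 255), (332, 255), (334, 231), (336, 234), (338, 238), (340, 241), (342, 241), (344, 243), (346, 225), (348, 62), (350, 39)]
```

Emit:
{"api": "send_rows", "payload": {"hand": [0.018, 0.018, 0.018, 0.018, 0.018, 0.018, 0.018, 0.018, 0.018, 0.018], "travel": [[-0.003, 0, 0], [-0.003, 0, 0], [-0.003, 0, 0], [-0.002, 0, 0], [0, 0, 0], [0, 0, 0], [0, 0, 0], [0, 0, 0], [0, 0, 0], [0, 0, 0]], "twist": [0, 0, 0, 0, 0, 0, 0, 0, 0, 0]}}

```text
t: 18.95
position: [0.5119, 0.1448, 0.1694]
eef_rot: [-0.033, 0.61, 0.792, 0.021]
wrist_force: [-1.8, 3.4, 2.7]
gripper_width: 0.0206
```

```bash
python3 go.py 1.9 106 168; python3 prof.py wrist7.npz | sed -n 2p|cut -c 260-700
```

```text
t 18.95 carrier mm [  1.7 107.3 169.4] psi err -0.016 tilt [-0.028  0.074 -0.997] w 0.0206 F carrier [-0.93  3.73  2.7 ] az 0.276 r 0.532
tool travel mm [-1.4  0.2  1.3]
, (290, 47), (292, 93), (294, 210), (296, 237), (298, 240), (300, 182), (302, 168), (304, 238), (306, 255), (308, 255), (310, 255), (312, 255), (314, 255), (316, 255), (318, 255), (320, 255), (322, 255), (324, 255), (326, 255), (328, 246), (330, 226), (332, 233), (334, 238), (336, 242), (338, 241), (340, 241), (342, 241), (344, 242), (346, 226), (348, 62), (350, 40)]
```

Emit:
{"api": "send_rows", "payload": {"hand": [0.018, 0.018, 0.018, 0.018, 0.018, 0.018, 0.018, 0.018, 0.018, 0.018], "travel": [[-0.003, 0, 0], [-0.003, 0, 0], [-0.002, 0, 0], [0, 0, 0], [0, 0, 0], [0, 0, 0], [0, 0, 0], [0, 0, 0], [0, 0, 0], [0, 0, 0]], "twist": [0, 0, 0, 0, 0, 0, 0, 0, 0, 0]}}

```text
t: 20.0
position: [0.5121, 0.1439, 0.1696]
eef_rot: [-0.037, 0.609, 0.792, 0.024]
wrist_force: [-2.4, 4.8, 3.8]
gripper_width: 0.0207
```

```bash
python3 go.py 1.9 106 168; python3 prof.py wrist7.npz | sed -n 2p|cut -c 240-500
```

```text
t 20.0 carrier mm [  1.7 106.4 169.6] psi err -0.018 tilt [-0.03   0.084 -0.996] w 0.0207 F carrier [-1.19  5.21  3.78] az 0.274 r 0.532
tool travel mm [-0.6  0.2  1.6]
286, 62), (288, 60), (290, 47), (292, 87), (294, 206), (296, 236), (298, 238), (300, 173), (302, 169), (304, 240), (306, 255), (308, 255), (310, 255), (312, 255), (314, 255), (316, 255), (318, 255), (320, 255), (322, 255), (324, 255), (326, 255), (328, 234), (3
```

The force is starting to rise: F_y went from 3.7 to 5.2 N, with the bar at about y 87, at the stem. I'll keep drawing in gently.

Emit:
{"api": "send_rows", "payload": {"hand": [0.018, 0.018, 0.018, 0.018, 0.018, 0.018, 0.018, 0.018, 0.018, 0.018], "travel": [[-0.003, 0, 0], [-0.003, 0, 0], [-0.003, 0, 0], [0, 0, 0], [0, 0, 0], [0, 0, 0], [0, 0, 0], [0, 0, 0], [0, 0, 0], [0, 0, 0]], "twist": [0, 0, 0, 0, 0, 0, 0, 0, 0, 0]}}

```text
t: 21.05
position: [0.5122, 0.1435, 0.1697]
eef_rot: [-0.042, 0.606, 0.794, 0.028]
wrist_force: [-2.0, 2.9, 3.9]
gripper_width: 0.0204
```

```bash
python3 go.py 1.9 106 168; python3 prof.py wrist7.npz | sed -n 2p|cut -c 240-500
```

```text
t 21.05 carrier mm [  1.7 106.  169.7] psi err -0.024 tilt [-0.033  0.095 -0.995] w 0.0204 F carrier [-1.28  3.29  3.94] az 0.273 r 0.532
tool travel mm [-0.2  0.2  1.7]
286, 51), (288, 50), (290, 47), (292, 100), (294, 212), (296, 236), (298, 226), (300, 169), (302, 168), (304, 220), (306, 245), (308, 253), (310, 255), (312, 255), (314, 255), (316, 255), (318, 255), (320, 255), (322, 255), (324, 255), (326, 255), (328, 227), (
```

Force relaxes during zero rows because each one re-references to the measured pose. So I'll ramp up and hold a steady pull.

Emit:
{"api": "send_rows", "payload": {"hand": [0.018, 0.018, 0.018, 0.018, 0.018, 0.018, 0.018, 0.018, 0.018, 0.018], "travel": [[-0.002, 0, 0], [-0.003, 0, 0], [-0.003, 0, 0], [-0.0035, 0, 0], [-0.004, 0, 0], [-0.004, 0, 0], [-0.004, 0, 0], [-0.004, 0, 0], [-0.004, 0, 0], [-0.004, 0, 0]], "twist": [0, 0, 0, 0, 0, 0, 0, 0, 0, 0]}}

```text
t: 22.1
position: [0.5123, 0.1431, 0.1698]
eef_rot: [-0.061, 0.599, 0.797, 0.043]
wrist_force: [-4.8, 9.3, 5.6]
gripper_width: 0.0205
```

```bash
python3 go.py 1.9 106 168; python3 prof.py wrist8.npz | sed -n 2p|cut -c 240-500;python3 go.py
```

```text
t 22.1 carrier mm [  1.6 105.6 169.8] psi err -0.039 tilt [-0.046  0.141 -0.989] w 0.0205 F carrier [-2.38 10.18  5.6 ] az 0.272 r 0.532
tool travel mm [0.1 0.3 1.8]
(286, 53), (288, 51), (290, 51), (292, 145), (294, 219), (296, 233), (298, 184), (300, 165), (302, 198), (304, 225), (306, 226), (308, 227), (310, 225), (312, 228), (314, 229), (316, 231), (318, 245), (320, 255), (322, 255), (324, 255), (326, 255), (328, 212), 
t 22.15 carrier mm [  1.6 105.6 169.7] psi err -0.039 tilt [-0.046  0.141 -0.989] w 0.0207 F carrier [-1.83 10.19  4.7 ] az 0.272 r 0.532
```

F_y is about 10.2 N in total, roughly 6.5 N above the friction baseline, and the grip point has moved about 1.3 mm since contact. I'll cross-check the door motion at its ends in the fixed cameras.

```bash
cat > door.py <<'E'
from h import *
from cell import imaging
import sys
p=np.load("p.npy")
def edges(d):
    # brightness profile along carrier y at the door ends, top z=160; sub-mm edge of the door's inner/outer rims
    g=cv2.cvtColor(d["img"],cv2.COLOR_BGR2GRAY).astype(np.float32); ys=np.arange(60,135,.25); out=[]
    for x0,x1 in ((95,118),(-118,-95)):
        pr=[]
        for x in range(x0,x1,2):
            q=proj(d,carr(p,np.c_[np.full(len(ys),x),ys,np.full(len(ys),160)]/1e3)).astype(np.float32)
            pr.append(cv2.remap(g,q[:,:1],q[:,1:],cv2.INTER_LINEAR)[:,0])
        out.append(np.mean(pr,0))
    return np.array(out)
def shift(a,b):  # b displaced by s: b(y)=a(y-s)
    ys=np.arange(60,135,.25); m=(ys>66)&(ys<128)
    f=lambda s:np.sum((np.interp(ys[m]-s,ys,a)-b[m])**2)
    S=np.arange(-5,5,.05); c=[f(s) for s in S]; return round(S[int(np.argmin(c))],2),round(min(c)/m.sum(),1)
for n in ("scene","side"):
    r=edges(dict(np.load(f"{n}4.npz"))); d=imaging.get_image(n); np.savez(f"{n}_now.npz",**d)
    for k,q in (("ref0 vs 4",dict(np.load(f"{n}0.npz"))),("now vs 4",d)):
        e=edges(q); print(n,k,[shift(r[i],e[i]) for i in (0,1)])
E
python3 door.py
```

```text
scene ref0 vs 4 [(np.float64(-1.9), np.float64(2152.9)), (np.float64(0.9), np.float64(39.8))]
scene now vs 4 [(np.float64(-3.55), np.float64(2367.7)), (np.float64(-1.2), np.float64(110.7))]
side ref0 vs 4 [(np.float64(0.85), np.float64(0.9)), (np.float64(0.85), np.float64(1.7))]
side now vs 4 [(np.float64(-0.55), np.float64(0.4)), (np.float64(-1.65), np.float64(170.6))]
```

The side camera shows the door in by about 1.4 mm (0.85 + 0.55), which agrees with the force. Now release and rise straight up.

Emit:
{"api": "send_rows", "payload": {"hand": [0.042, 0.042, 0.042, 0.042, 0.042, 0.042, 0.042, 0.042, 0.042, 0.042], "travel": [[0, 0, 0], [0, 0, 0], [0, 0, 0], [0.001, 0, -0.005], [0.0015, 0, -0.01], [0.003, 0, -0.02], [0.0045, 0, -0.03], [0.0045, 0, -0.03], [0.0045, 0, -0.03], [0.003, 0, -0.02]], "twist": [0, 0, 0, 0, 0, 0, 0, 0, 0, 0]}}

```text
t: 23.25
position: [0.513, 0.1354, 0.32]
eef_rot: [-0.059, 0.601, 0.796, 0.037]
wrist_force: [-0.8, 1.1, 0.1]
gripper_width: 0.0419
```

```bash
python3 go.py 1.5 35 270; python3 door.py
```

```text
t 23.25 carrier mm [  0.5  97.9 320. ] psi err -0.034 tilt [-0.049  0.13  -0.99 ] w 0.0419 F carrier [-0.52  1.31  0.13] az 0.258 r 0.531
tool travel mm [-69.2  -0.7  40.8]
scene ref0 vs 4 [(np.float64(-1.9), np.float64(2152.9)), (np.float64(0.9), np.float64(39.8))]
scene now vs 4 [(np.float64(-3.85), np.float64(3561.4)), (np.float64(-0.35), np.float64(20.1))]
side ref0 vs 4 [(np.float64(0.85), np.float64(0.9)), (np.float64(0.85), np.float64(1.7))]
side now vs 4 [(np.float64(-0.35), np.float64(0.2)), (np.float64(-0.35), np.float64(1.9))]
```

After release the door still stands in by 1.2 mm, so the loop is hooked. I'll use my last view on the hook and lever.

```bash
python3 - <<'E'
from h import *
from cell import imaging
p=np.load("p.npy")
w=imaging.get_image("wrist"); s=imaging.get_image("side"); np.savez("wrist9.npz",**w)
f=lambda i,k:cv2.resize(i,None,fx=k,fy=k,interpolation=cv2.INTER_CUBIC)
cv2.imwrite("pics/c9.png",np.hstack([f(w["img"][170:350,260:390],3.3),f(s["img"][190:300,290:370],5.4)[:594]]))
for P in ((0,82,181),(0,84,191.5),(0,-2,190),(24,84.7,181)): print(P,[((proj(d,carr(p,np.array(P)/1e3))[0]-o)*k).round(0) for d,o,k in((w,(260,170),3.3),(s,(290,190),5.4))])
for a in (1.2,1.4,1.6):
    for x in(15,-15):
        P=np.array([x,-84*np.cos(a)+6*np.sin(a),190+84*np.sin(a)+6*np.cos(a)]); print("leverend",a,x,[((proj(d,carr(p,P/1e3))[0]-o)*k).round(0) for d,o,k in((w,(260,170),3.3),(s,(290,190),5.4))])
E
```

```text
(0, 82, 181) [array([197., 167.]), array([216., 450.])]
(0, 84, 191.5) [array([197., 169.]), array([218., 450.])]
(0, -2, 190) [array([188., 422.]), array([191., 244.])]
(24, 84.7, 181) [array([272., 162.]), array([157., 464.])]
leverend 1.2 15 [array([239., 677.]), array([150., 127.])]
leverend 1.2 -15 [array([118., 672.]), array([228., 118.])]
leverend 1.4 15 [array([242., 628.]), array([155., 164.])]
leverend 1.4 -15 [array([118., 623.]), array([235., 156.])]
leverend 1.6 15 [array([245., 565.]), array([160., 207.])]
leverend 1.6 -15 [array([119., 561.]), array([240., 198.])]
```

View pics/c9.png

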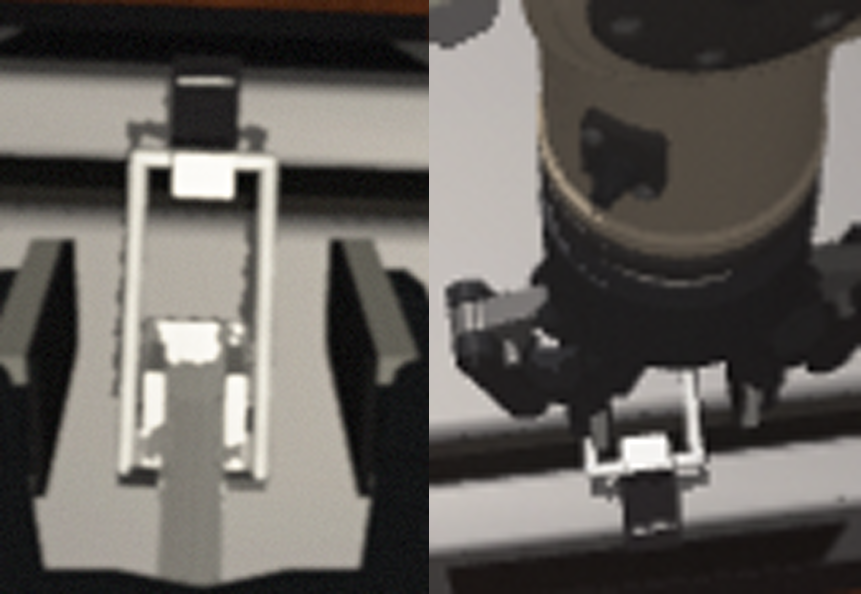

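Picture 12 shows the crossbar under the lip, with the lip at (205,175) over the bar at (205,160) in the wrist half. Both side rods are taut back to the upright lever. Now I'll close the fingers and approach the lever from the keeper side.

Emit:
{"api": "send_rows", "payload": {"hand": [0, 0, 0, 0, 0, 0, 0, 0, 0, 0], "travel": [[-0.007, 0, 0.004], [-0.009, 0, 0.006], [-0.009, 0, 0.008], [-0.009, 0, 0.009], [-0.009, 0, 0.009], [-0.009, 0, 0.009], [-0.005, 0, 0.006], [-0.003, 0, 0.003], [0, 0, 0], [0, 0, 0]], "twist": [0, 0, 0, 0, 0, 0, 0, 0, 0, 0]}}

```text
t: 24.45
position: [0.5234, 0.0774, 0.2439]
eef_rot: [-0.064, 0.602, 0.795, 0.032]
wrist_force: [-0.1, 0.8, -0.9]
gripper_width: 0.0004
```

```bash
python3 go.py 0.5 20 255
```

```text
t 24.45 carrier mm [ -3.3  39.1 243.9] psi err -0.03 tilt [-0.062  0.128 -0.99 ] w 0.0004 F carrier [ 0.08  0.79 -0.88] az 0.147 r 0.529
tool travel mm [-17.5   2.9 -13.8]
```

Emit:
{"api": "send_rows", "payload": {"hand": [0, 0, 0, 0, 0, 0, 0, 0, 0, 0], "travel": [[0, 0.002, -0.006], [-0.004, 0.002, -0.006], [-0.006, 0, -0.002], [-0.006, 0, 0], [-0.006, 0, 0], [-0.006, 0, 0], [-0.006, 0, 0], [-0.006, 0, 0], [-0.006, 0, 0], [-0.006, 0, 0]], "twist": [0, 0, 0, 0, 0, 0, 0, 0, 0, 0]}}

```text
t: 25.45
position: [0.5439, 0.0262, 0.2529]
eef_rot: [-0.064, 0.601, 0.796, 0.034]
wrist_force: [-0.1, 3.8, -0.3]
gripper_width: -0.0001
```

```bash
python3 go.py 0.5 -30 252
```

```text
t 25.45 carrier mm [  4.4 -15.5 252.9] psi err -0.033 tilt [-0.06   0.132 -0.989] w -0.0001 F carrier [ 0.78  3.76 -0.28] az 0.048 r 0.545
tool travel mm [-14.3  -4.4  -1.1]
```

Emit:
{"api": "send_rows", "payload": {"hand": [0, 0, 0, 0, 0, 0, 0, 0, 0, 0], "travel": [[-0.0075, -0.0015, 0.0025], [-0.0075, -0.0015, 0.0025], [-0.0075, -0.0015, 0.003], [-0.007, 0, 0.004], [-0.007, 0, 0.004], [-0.006, 0, 0.005], [-0.006, 0, 0.005], [-0.006, 0, 0.005], [-0.005, 0, 0.006], [-0.005, 0, 0.006]], "twist": [0, 0, 0, 0, 0, 0, 0, 0, 0, 0]}}

```text
t: 26.45
position: [0.5556, -0.037, 0.1967]
eef_rot: [-0.063, 0.601, 0.796, 0.034]
wrist_force: [0.7, 0.0, -0.2]
gripper_width: -0.0001
```

```bash
python3 go.py 0 -62 196
```

```text
t 26.45 carrier mm [  0.6 -79.6 196.7] psi err -0.034 tilt [-0.059  0.13  -0.99 ] w -0.0001 F carrier [ 0.69 -0.14 -0.19] az -0.066 r 0.557
tool travel mm [17.4  0.   3.2]
```

```bash
python3 door.py | grep now; python3 go.py
```

```text
scene now vs 4 [(np.float64(-5.0), np.float64(1906.9)), (np.float64(-4.15), np.float64(165.7))]
side now vs 4 [(np.float64(-4.15), np.float64(10.8)), (np.float64(-4.05), np.float64(15.8))]
t 26.55 carrier mm [  0.8 -79.6 196.9] psi err -0.033 tilt [-0.06   0.131 -0.99 ] w 0.0001 F carrier [-0.02  0.16  0.29] az -0.066 r 0.557
```

The door is now in by about 5 mm, so it has gone over centre. I'll press down gently to confirm it's flat on its stop.

Emit:
{"api": "send_rows", "payload": {"hand": [0, 0, 0, 0, 0, 0, 0, 0, 0, 0], "travel": [[0.003, 0, -0.002], [0.004, 0, -0.001], [0.004, 0, 0], [0, 0, 0.003], [0, 0, 0.004], [0, 0, 0.004], [0, 0, 0.004], [0, 0, 0.004], [0, 0, 0.004], [0, 0, 0.004]], "twist": [0, 0, 0, 0, 0, 0, 0, 0, 0, 0]}}

```text
t: 27.55
position: [0.553, -0.0247, 0.1959]
eef_rot: [-0.058, 0.602, 0.796, 0.031]
wrist_force: [-8.0, -2.5, 22.7]
gripper_width: -0.0002
```

```bash
python3 go.py
```

```text
t 27.55 carrier mm [  1.  -67.1 195.9] psi err -0.033 tilt [-0.055  0.119 -0.991] w -0.0002 F carrier [-8.35 -0.47 22.75] az -0.045 r 0.554
```

It hit a solid stop with the tip at z≈196 and 23 N, so the lever is flat. Lift clear and check.

Emit:
{"api": "send_rows", "payload": {"hand": [0, 0, 0, 0, 0, 0, 0, 0, 0, 0], "travel": [[0, 0, -0.003], [0.0005, 0, -0.005], [0.002, 0, -0.02], [0.004, 0, -0.03], [0.005, 0, -0.04], [0.005, 0, -0.04], [0.003, 0, -0.02], [0, 0, 0], [0, 0, 0], [0, 0, 0]], "twist": [0, 0, 0, 0, 0, 0, 0, 0, 0, 0]}}

```text
t: 28.55
position: [0.5545, -0.0244, 0.3568]
eef_rot: [-0.06, 0.601, 0.796, 0.029]
wrist_force: [-0.0, -0.1, -0.2]
gripper_width: 0.0002
```

```bash
python3 go.py; python3 door.py | grep now; python3 - <<'E'
from h import *
p=np.load("p.npy")
# objects: image difference against the start at cup, jar, tin
for n in ("side","scene"):
    a=dict(np.load(f"{n}0.npz")); b=dict(np.load(f"{n}_now.npz"))
    for k,P in dict(cup=(50,-155,195),jar=(-60,-260,100),tin=(0,190,60)).items():
        u,v=proj(a,carr(p,np.array(P)/1e3))[0].astype(int); s=np.s_[max(v-22,0):v+22,u-22:u+22]
        A,B=[cv2.cvtColor(x["img"],cv2.COLOR_BGR2GRAY)[s].astype(np.float32) for x in (a,b)]
        print(n,k,(u,v),"shift px",np.round(cv2.phaseCorrelate(A,B,cv2.createHanningWindow(A.shape[::-1],cv2.CV_32F)),2))
E
```

```text
t 28.55 carrier mm [  2.5 -67.2 356.8] psi err -0.034 tilt [-0.062  0.119 -0.991] w 0.0002 F carrier [-0.03 -0.07 -0.19] az -0.044 r 0.555
scene now vs 4 [(np.float64(-5.0), np.float64(1902.4)), (np.float64(-2.35), np.float64(790.6))]
side now vs 4 [(np.float64(-4.2), np.float64(10.5)), (np.float64(-1.4), np.float64(1218.1))]Traceback (most recent call last):
  File "<stdin>", line 9, in <module>
    return _wrapfunc(a, 'round', decimals=decimals, out=out)
    return _wrapit(obj, method, *args, **kwds)
    conv = _array_converter(obj)
ValueError: setting an array element with a sequence. The requested array has an inhomogeneous shape after 1 dimensions. The detected shape was (2,) + inhomogeneous part.
```

The door is still held in by about 5 mm with nothing touching the latch, so I'm handing in.

```bash
python3 -c "
from cell import ticket
print(ticket.hand_in())"
```

```text
the job is handed in; nothing more can be done
None
```

The pastry carrier is latched and the job was handed in at about 28.6 s; no verdict is reported back.

**What I did**
- **Hooking:** My first try stopped the crossbar against the front of the keeper's lip. I let go, gripped the tab again nearer the fingertips, lowered it and hooked it under the lip. The last picture confirmed it was under.
- **Drawing snug:** With the tab still held, I pulled until the side camera showed the door in by about 1.4 mm. The wrist force was about 10 N, of which I put 6.5 N on the keeper after friction.
- **Closing:** I pushed the lever over past centre and pressed it onto its stop. The highest wrist force I read was about 24 N.

**Last checks**
- **Door:** With the arm clear and the wrist force near zero, the side camera's left door end still showed the door in by about 5 mm, so it reads about 5 mm on its scale.
- **Lever flat:** I judged this from the hard stop at fingertip height z ≈ 196 mm and from the door staying in. I had no pictures left to look at it directly.

**Checks that failed or disagreed**
- **Door readings:** In the last check, the side camera's right end and both scene-camera readings fitted badly. I set them aside.
- **Early contact:** The first, unhooked contact had already pushed the door in by about 0.85 mm before I backed off.
- **Cup, jar and tin:** My image check on them crashed, so I haven't confirmed they stayed put. The arm's path stayed clear of them, and I saw no unexpected force.

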